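Put the hole saws back in their holder blocks by size

ROBOT

A 6-joint arm with a two-finger parallel gripper is mounted at the origin on the work surface. World frame = base frame: x ahead of the robot, y to its left, z up, the work surface at z = 0. Lengths are in m, angles in degrees, forces in N, time in s.
With the tool pointing down it reaches from about 0.4 to 0.825 m from the base axis. Payload 7 kg.
Tool frame: the origin (TCP) lies at the very end of the fingers, on their centre line; the grasp point (between the pads) lies 19 mm behind it (hold_point_z is the distance from the TCP to the grasp point, in m); x points along the fingers, y is the direction in which the jaws open and shut, and the axes are right-handed (so a half turn about x gives the same grasp; the last joint's range is limited). The gripper opens to 88 mm and grips with 3 to 60 N. Pads are 19 mm wide; open, the fingers measure 130 mm over their backs; the gripper's body (78 mm by 193 mm) begins 47 mm behind the grasp point.
Start: joints at [-53.566, 20.546, 0.682, 0, -70.136, -16.507], TCP at [0.23, -0.635, 0.227] pointing down, gripper open.
Joint ranges: [-176.03, 176.03], [-82.01, 121.73], [-58.28, 71.71], [-173.87, 95.51], [-174.79, -0.11], [-173.66, 173.66]. Speed limits (degrees/s): [136.94, 136.94, 172.46, 180, 180, 180].

INTERFACE

Orientations are given as [roll, pitch, yaw] about the fixed x, y, z axes, in that order (R = Rz(yaw) Ry(pitch) Rx(roll)).
In Python, from plant import * gives the robot as it stands.
- The arm moves only by the shell command python3 -m crank 'ROWS'. ROWS is a JSON object of lists of equal length, an entry for each row: "delta_pos": the shift along the tool's x, y, z in m, a list of three; "turn": the turn, a rotation vector about the tool's x, y, z in degrees, a list of three; "grip": the opening, from 0 (shut) to 1 (fully open). A call has 1 to 12 rows; each row is the pose to reach, as a shift and turn from the pose commanded when the call began, along the tool's axes at that moment; what a row does not reach only later rows make up. A row lasts 1/12 s, in which the tool goes at most 41.7 mm and 7.16 degrees, less where a joint would pass 70% of its speed; a pose out of reach is approached as far as the arm can. A call with a gripper value outside its range is refused whole. The fingers move at their own pace and stop on an object; the grip force is fixed at half the most. Time passes only in rows, so rows that repeat a pose let the fingers close. It gives the time, the measured TCP pose, the force and the opening at its end, in the units of the state.
- get_obs(): the state, without advancing time (a new reading comes with each control period).
- snapshot(name): name is "scene" or "top"; returns a dict with "pixels" (420x560x3 uint8, blue, green, red), "range_z" (420x560 float32, m along the optical axis (not along the pixel's ray), 0 where there is no reading), "camera_matrix" (3x3 intrinsics, pixels), "eye" and "rotation" of the camera in the world. Camera axes: x right, y up, looking along -z (the intrinsics and any distortion apply to the point x, -y, -z); pixel columns grow to the right and rows downward; lengths in m; the calibration is good to about 2 mm. A picture is of the moment at which its call begins.
- close_job(): hands the job in, once; it reports no verdict.
The state is a dict: "clock": time; "joint_pos": joint angles; "qvel": joint speeds; "tau": joint torques, N m; "tool_pos": TCP position; "orientation": TCP orientation; "force": force on the tool from outside, world axes, zero at the start; "moment": the same for the moment, N m; "opening": finger opening in m.
Only numpy, scipy, OpenCV 4.12 (cv2) and the standard library are available. Lean on these libraries where they do the work, as an engineer would, in place of code of your own. Each camera call takes 0.05 s, during which the arm holds its last target. There are 200 camera calls.

TASK

The holes in the panel are cut, so put the four hole saws standing about on the bench back into the plywood holder blocks on the wooden tray, each one upright with its teeth down and right home in the well made for its diameter. Set them down rather than dropping them, so the teeth do not chip, and leave the tub of screws and the roll of tape where they are.

Things in the scene. Friction and masses are not known exactly. Their poses are not given: they have to be found in the camera images.
- saw25: hole saw, 25 mm outside diameter, 50 mm high: a dark steel cup standing mouth (teeth) down on the bench, bright flat round back on top with a dark 13 mm threaded centre hole only; about 70 g. Origin: centre of the toothed underside (bench level), z up through the back; straight-sided, may be gripped across any diameter
- saw40: hole saw, 40 mm outside diameter, 50 mm high: a dark steel cup standing mouth (teeth) down on the bench, bright flat round back on top with two small dark drive-pin holes beside a dark 19 mm threaded centre hole; about 120 g. Origin: centre of the toothed underside (bench level), z up through the back; straight-sided, may be gripped across any diameter
- saw54: hole saw, 54 mm outside diameter, 50 mm high: a dark steel cup standing mouth (teeth) down on the bench, bright flat round back on top with two small dark drive-pin holes beside a dark 19 mm threaded centre hole; about 180 g. Origin: centre of the toothed underside (bench level), z up through the back; straight-sided, may be gripped across any diameter
- saw68: hole saw, 68 mm outside diameter, 50 mm high: a dark steel cup standing mouth (teeth) down on the bench, bright flat round back on top with two small dark drive-pin holes beside a dark 19 mm threaded centre hole; about 250 g. Origin: centre of the toothed underside (bench level), z up through the back; straight-sided, may be gripped across any diameter
- holder25: holder block for the 25 mm saw: fixed plywood block, 104 x 104 x 18 mm high, with one round dark-floored well 34 mm across at its centre, 12 mm deep, rim chamfered. Origin: centre of its underside, 6 mm above the bench (on a dark wooden tray); well floor 6 mm, rim 18 mm above the origin; x, y along its sides. The four form a 2 x 2 square, 106 mm apart, in any order; along one side of it lies the saws' arbor (33 mm above the bench), which stays
- holder40: holder block for the 40 mm saw: fixed plywood block, 104 x 104 x 18 mm high, with one round dark-floored well 49 mm across at its centre, 12 mm deep, rim chamfered. Origin: centre of its underside, 6 mm above the bench (on a dark wooden tray); well floor 6 mm, rim 18 mm above the origin; x, y along its sides. The four form a 2 x 2 square, 106 mm apart, in any order; along one side of it lies the saws' arbor (33 mm above the bench), which stays
- holder54: holder block for the 54 mm saw: fixed plywood block, 104 x 104 x 18 mm high, with one round dark-floored well 63 mm across at its centre, 12 mm deep, rim chamfered. Origin: centre of its underside, 6 mm above the bench (on a dark wooden tray); well floor 6 mm, rim 18 mm above the origin; x, y along its sides. The four form a 2 x 2 square, 106 mm apart, in any order; along one side of it lies the saws' arbor (33 mm above the bench), which stays
- holder68: holder block for the 68 mm saw: fixed plywood block, 104 x 104 x 18 mm high, with one round dark-floored well 77 mm across at its centre, 12 mm deep, rim chamfered. Origin: centre of its underside, 6 mm above the bench (on a dark wooden tray); well floor 6 mm, rim 18 mm above the origin; x, y along its sides. The four form a 2 x 2 square, 106 mm apart, in any order; along one side of it lies the saws' arbor (33 mm above the bench), which stays
- screw_tub: open white plastic tub of brass screws, 68 mm across, 42 mm high, standing loose among the saws, not to be moved. Origin: centre of its underside, z up
- tape_roll: roll of black tape lying flat and loose among the saws, 65 mm across, 34 mm bore, 19 mm high, not to be moved. Origin: centre of its underside, z up
Not all that is in view belongs to the job. What is shaped like the saw68 but red or turquoise is not meant.

How it is judged:
By the outcome, as a careful person would: the job done as asked, in the order asked, and still so for the second after the job is handed in, with the robot touching nothing.
It also fails if it takes over 90 s, if anything falls off the work surface, if the arm or the gripper's body presses on something with over 40 N, if the wrist force passes 120 N, or if a joint passes its speed limit or range.

## Working session

There is one attempt and no reset: what is moved stays moved. The work goes in short steps, Python scripts to look and compute and a shell command to move; the robot and the scene stay as the last step left them, time stands still between calls to the robot, and variables do not carry over. Pictures are saved under pics/ and viewed, about 12 in all and at most 16, crops included, and the job is handed in when it is done.

```bash
mkdir -p pics; ls
cat > h.py <<'E'
from plant import *
import numpy as np, cv2
from scipy.spatial.transform import Rotation as R
def snap(n,f=None):
    s=snapshot(n)
    if f: cv2.imwrite(f,np.ascontiguousarray(s["pixels"])); np.savez(f[:-4],**{k:np.array(v) for k,v in s.items()})
    return s
def pt(s,u,v,z=None):
    """world point of pixel; z: plane height, else depth"""
    K=np.array(s["camera_matrix"]);Rw=np.array(s["rotation"]);e=np.array(s["eye"])
    d=np.linalg.inv(K)@[u,v,1]; d=Rw@(d*[1,-1,-1])
    if z is None:
        return e+d*s["range_z"][int(round(v)),int(round(u))]
    return e+d*(z-e[2])/d[2]
E
python3 - <<'E'
from h import *
for n in("scene","top"):
    s=snap(n,f"pics/{n}1.png"); print(n,s["camera_matrix"],s["eye"],s["rotation"],[k for k in s])
print(get_obs())
E
```

```text
pics
scene [[506.79469623   0.         287.38623848]
 [  0.         506.79469623 205.43865847]
 [  0.           0.           1.        ]] [ 1.11554495 -0.31536429  0.77931092] [4.17258857e+01 5.48737756e-02 6.39819227e+01] ['pixels', 'range_z', 'camera_matrix', 'eye', 'rotation']
top [[405.66613836   0.         284.43218385]
 [  0.         405.66613836 213.68975857]
 [  0.           0.           1.        ]] [ 0.35844948 -0.01758545  0.82067189] [ 11.80606803  -0.18101191 -93.4111471 ] ['pixels', 'range_z', 'camera_matrix', 'eye', 'rotation']
{'clock': 0.1, 'joint_pos': array([-5.35650910e+01,  2.05865810e+01,  6.38556077e-01, -1.59232679e-02,
       -7.01373190e+01, -1.65054799e+01]), 'qvel': array([ 0.07041188, -0.09742158,  0.1052339 ,  0.04872085,  0.01377494,
        0.01120263]), 'tau': array([-9.43532068e-04, -5.84161413e+01,  2.93751866e+01,  7.01546922e+00,
        1.01580354e-02, -8.15697581e-05]), 'tool_pos': array([ 0.22987502, -0.6341761 ,  0.22572701]), 'orientation': array([ 96.55800459,  89.91335268, 116.48201231]), 'force': array([ 0.07919968, -0.09712312,  0.47705863]), 'moment': array([-0.01208015, -0.00737483, -0.01981378]), 'opening': 0.08750175528017166}
```

```bash
sed -i 's/Rw=np.array(s\["rotation"\])/Rw=R.from_euler("xyz",np.array(s["rotation"]),degrees=True).as_matrix()/' h.py
python3 - <<'E'
from h import *
print(R.from_euler("xyz",get_obs()["orientation"],degrees=True).as_matrix().round(3))
E
```

```text
[[-0.001 -0.341  0.94 ]
 [ 0.001  0.94   0.341]
 [-1.     0.002 -0.   ]]
```

View pics/top1.png

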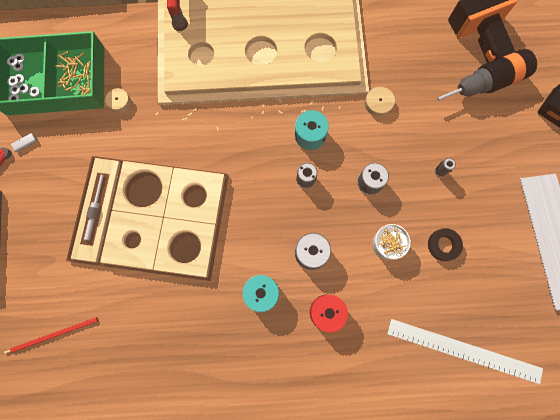

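View pics/scene1.png

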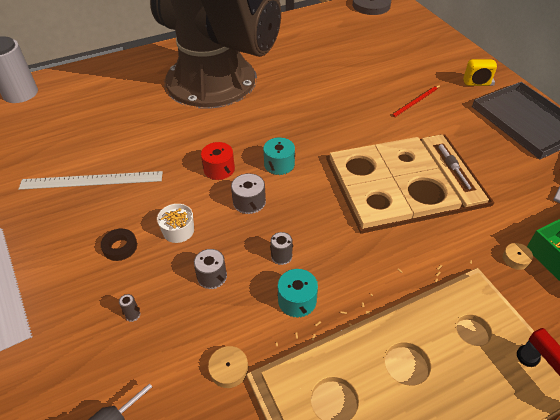

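The top view shows four grey cups, which should be the saws: (447,167) is about 13 px across, (306,174) about 21, (375,176) about 28 and (313,250) about 36. The decoys shaped like saw68 are red at (329,313) and turquoise at (312,127) and (261,293). The tub is at (392,241), the tape at (445,244), and the four wells are at (143,189), (195,195), (132,240) and (185,247). I'll enlarge the image to confirm.

```bash
cat > m.py <<'E'
from h import *
s=dict(np.load("pics/top1.npz"))
im=s["pixels"]
a=cv2.resize(im[100:340,235:475],None,fx=3.3,fy=3.3,interpolation=cv2.INTER_CUBIC)[:600]
for i in range(0,240,20):
    cv2.putText(a,str(235+i),(int(i*3.3),8),0,.3,(255,255,255),1);cv2.line(a,(int(i*3.3),10),(int(i*3.3),14),(255,255,255),1)
    cv2.putText(a,str(100+i),(0,int(i*3.3)+4),0,.3,(255,255,255),1)
cv2.imwrite("pics/c1.png",a[:, :800])
# tops by depth: height map mask
K=s["camera_matrix"];Rw=R.from_euler("xyz",s["rotation"],degrees=True).as_matrix()
v,u=np.mgrid[:420,:560]
d=np.stack([u,v,np.ones_like(u)],-1)@np.linalg.inv(K).T*[1,-1,-1]@Rw.T
P=s["eye"]+d*s["range_z"][...,None]
np.save("pics/P.npy",P)
m=((P[...,2]>.044)&(P[...,2]<.056)).astype(np.uint8)
n,l,st,c=cv2.connectedComponentsWithStats(m)
for i in range(1,n):
    if 60<st[i,4]<3000:
        cs,_=cv2.findContours((l==i).astype(np.uint8),0,1)
        (cx,cy),r=cv2.minEnclosingCircle(cs[0]); q=P[l==i]
        print(c[i].round(1),"circ",round(cx,1),round(cy,1),"D",round((2*r+.5)/K[0,0]*(s["eye"][2]-.05)*1000,1),"xy",pt(s,cx,cy,.05).round(4),"zmed",np.median(q[:,2]).round(4),"col",im[l==i].mean(0).round())
# wells: floor z=.012
x=P[150:300,60:240,2]
m=np.zeros((420,560),np.uint8); m[150:300,60:240]=((x<.019)&(x>.006))
n,l,st,c=cv2.connectedComponentsWithStats(m)
for i in range(1,n):
    if 60<st[i,4]<3000:
        cs,_=cv2.findContours((l==i).astype(np.uint8),0,1)
        (cx,cy),r=cv2.minEnclosingCircle(cs[0])
        print("well",c[i].round(1),st[i], pt(s,*c[i],.012).round(4),pt(s,cx,cy,.024).round(4),2*r,np.median(P[l==i][:,2]).round(4))
for u,v in((392,241),(462,244),(430,244),(168,215),(300,330),(96,210)): print(u,v,P[v,u].round(4))
E
python3 m.py
```

```text
[492.5  50.5] circ 490.3 43.8 D 197.8 xy [ 0.8625 -0.4896  0.05  ] zmed 0.0513 col [49. 59. 81.]
[54.1 66.1] circ 46.5 67.5 D 225.6 xy [0.8607 0.4493 0.05  ] zmed 0.0499 col [ 71. 121.  69.]
[555.9 100.4] circ 559.0 100.0 D 38.9 xy [ 0.7253 -0.6103  0.05  ] zmed 0.0453 col [39. 45. 59.]
[311.5 125.7] circ 311.5 126.0 D 64.1 xy [ 0.6978 -0.0954  0.05  ] zmed 0.051 col [165. 179.  95.]
[448.5 163.8] circ 448.5 164.0 D 25.9 xy [ 0.6009 -0.3623  0.05  ] zmed 0.0507 col [126. 132. 147.]
[306.9 172.3] circ 306.9 172.3 D 39.3 xy [ 0.6002 -0.079   0.05  ] zmed 0.051 col [143. 149. 161.]
[374.7 175.5] circ 374.6 175.5 D 52.8 xy [ 0.5858 -0.2125  0.05  ] zmed 0.051 col [169. 174. 186.]
[312.8 250. ] circ 312.9 250.0 D 68.7 xy [ 0.4454 -0.0796  0.05  ] zmed 0.0511 col [188. 192. 202.]
[260.3 292.8] circ 260.5 292.9 D 71.0 xy [0.3711 0.0239 0.05  ] zmed 0.0511 col [172. 185.  96.]
[329.1 312.8] circ 329.4 312.8 D 72.6 xy [ 0.3276 -0.1014  0.05  ] zmed 0.051 col [ 65.  72. 220.]
well [121.4 220. ] [  66  156  163  125 2701] [0.5335 0.3006 0.012 ] [0.534  0.2449 0.024 ] 183.4123077392578 0.0128
well [143.1 188.6] [ 125  171   37   36 1044] [0.5968 0.2574 0.012 ] [0.5925 0.2525 0.024 ] 38.01335525512695 0.0137
well [194.4 195.3] [183 184  24  23 421] [0.5764 0.1522 0.012 ] [0.5728 0.1494 0.024 ] 23.70673942565918 0.0136
well [132.1 239.5] [124 232  17  16 214] [0.4921 0.2782 0.012 ] [0.4902 0.274  0.024 ] 17.000200271606445 0.0136
well [184.8 246.8] [169 232  32  31 763] [0.4713 0.1729 0.012 ] [0.4702 0.1706 0.024 ] 31.906312942504883 0.0136
392 241 [ 0.455  -0.2352  0.0388]
462 244 [ 0.4432 -0.3793  0.019 ]
430 244 [ 0.4475 -0.3174  0.0142]
168 215 [0.535  0.2022 0.0267]
300 330 [ 0.2964 -0.0469 -0.0005]
96 210 [0.5533 0.3451 0.0284]
```

View pics/c1.png

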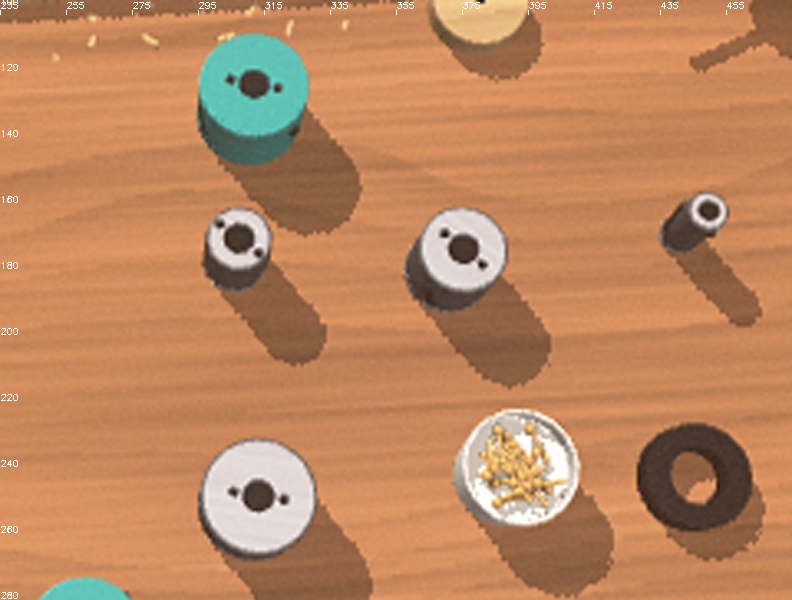

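The crop confirms it. The grey saws are saw25 (448,164), with a centre hole only, then saw40 (307,172), saw54 (375,175) and saw68 (313,250). Their measured diameters are 25.9, 39.3, 52.8 and 68.7 mm. I'll cross-check with the scene camera and look closely at the holder.

```bash
cat > m2.py <<'E'
from h import *
def hm(s):
    K=s["camera_matrix"];Rw=R.from_euler("xyz",s["rotation"],degrees=True).as_matrix()
    v,u=np.mgrid[:420,:560]
    d=np.stack([u,v,np.ones_like(u)],-1)@np.linalg.inv(K).T*[1,-1,-1]@Rw.T
    return s["eye"]+d*s["range_z"][...,None]
if __name__=="__main__":
    s=dict(np.load("pics/scene1.npz")); P=hm(s); im=s["pixels"]
    m=((P[...,2]>.046)&(P[...,2]<.056)).astype(np.uint8); m[:140]=0
    n,l,st,c=cv2.connectedComponentsWithStats(m)
    for i in range(1,n):
        if 60<st[i,4]<3000:
            q=P[l==i]; g=q[np.abs(q[:,2]-np.median(q[:,2]))<.004]
            (cx,cy),r=cv2.minEnclosingCircle((g[:,:2]*1000).astype(np.float32))
            print(c[i].round(1),"xy mean",g.mean(0).round(4),"circ",round(cx,1),round(cy,1),round(2*r,1),im[l==i].mean(0).round())
    for n,r in(("top",(60,145,240,290)),("scene",(320,125,495,240))):
        s=dict(np.load(f"pics/{n}1.npz")); x0,y0,x1,y1=r; P=hm(s)
        # dark round holes: otsu on brightness, ellipse fit, rim plane z=.024
        g=cv2.cvtColor(s["pixels"],6)[y0:y1,x0:x1]; k=cv2.resize(g,None,fx=4,fy=4,interpolation=cv2.INTER_CUBIC)
        b=(k<115).astype(np.uint8)
        cs,_=cv2.findContours(b,cv2.RETR_LIST,1)
        for q in cs:
            if 300<cv2.contourArea(q)<30000 and len(q)>20:
                e=cv2.fitEllipse(q); A=cv2.contourArea(q)/(np.pi/4*e[1][0]*e[1][1])
                u,v=(e[0][0]+.5)/4-.5+x0,(e[0][1]+.5)/4-.5+y0
                if A>.9: print(n,round(u,1),round(v,1),pt(s,u,v,.024).round(4),np.round(np.array(e[1])/4,1),round(A,2))
        cv2.imwrite(f"pics/h_{n}.png",cv2.resize(s["pixels"][y0:y1,x0:x1],None,fx=4,fy=4,interpolation=cv2.INTER_CUBIC))
E
python3 m2.py
```

```text
[278.8 148.9] xy mean [0.377  0.0239 0.0505] circ 374.4 24.9 70.3 [127. 141.  46.]
[216.7 153. ] xy mean [ 0.3308 -0.1004  0.0507] circ 328.8 -99.8 69.7 [ 15.  29. 196.]
[247.6 185.9] xy mean [ 0.4492 -0.079   0.0507] circ 446.0 -77.7 71.5 [140. 144. 163.]
[548.1 236.8] xy mean [0.8087 0.3621 0.0529] circ 816.7 380.1 83.8 [34. 98. 26.]
[281.1 240.8] xy mean [ 0.6033 -0.0788  0.0508] circ 602.6 -77.5 41.4 [108. 114. 131.]
[208.8 261.5] xy mean [ 0.5889 -0.2124  0.0508] circ 587.1 -212.5 55.7 [130. 135. 154.]
[297.4 285.9] xy mean [ 0.7016 -0.0954  0.0508] circ 700.2 -94.2 69.9 [132. 145.  35.]
[126.3 300.7] xy mean [ 0.6037 -0.3622  0.0508] circ 602.6 -362.7 25.7 [ 95. 101. 120.]
[529.1 354.7] xy mean [0.9674 0.1661 0.0509] circ 965.2 172.7 25.1 [32. 33. 36.]
[105.9 414. ] xy mean [ 0.7733 -0.4344  0.0517] circ 773.8 -437.7 40.3 [59. 63. 73.]
top 132.2 239.8 [0.4896 0.2736 0.024 ] [14.5 16.9] 1.0
top 184.7 247.0 [0.4691 0.1702 0.024 ] [29.2 31.7] 1.0
top 88.3 229.0 [0.5163 0.3609 0.024 ] [ 6.8 28.2] 0.9
top 194.3 195.6 [0.5725 0.1498 0.024 ] [21.1 23.4] 1.0
top 143.1 188.8 [0.5929 0.2534 0.024 ] [33.5 37.7] 1.0
scene 378.6 200.7 [0.5792 0.15   0.024 ] [16.1 23.6] 0.99
scene 427.2 191.1 [0.6004 0.2538 0.024 ] [25.  38.2] 0.99
scene 360.6 165.7 [0.4762 0.1707 0.024 ] [18.3 28.9] 0.99
scene 406.2 156.8 [0.4961 0.2748 0.024 ] [ 9.1 15.2] 0.98
```

View pics/h_top.png

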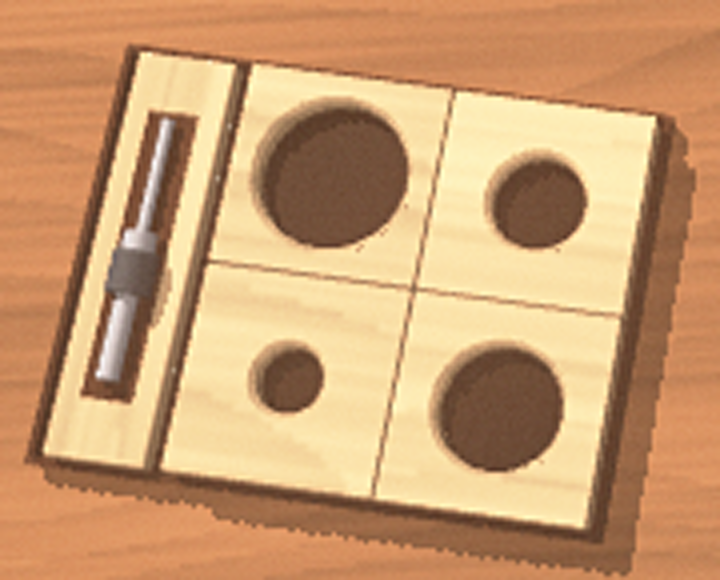

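View pics/h_scene.png

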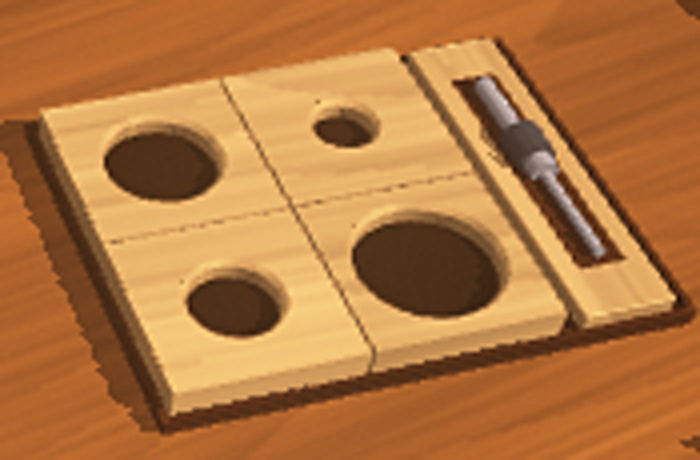

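Top crop: holder68 is upper left, holder40 upper right, holder25 lower left and holder54 lower right, with the junction at (414,290) and the arbor strip on the left. The scene crop agrees. I'll take the square's centre and angle from the block corners and junction at rim height.

Run:
```python
from h import *
C={"top":((60,145),[(246,63),(660,117),(588,528),(160,467),(414,290)]),"scene":((320,125),[(565,328),(170,412),(42,110),(400,50),(292,206)])}
mod=np.array([[1,1],[1,-1],[-1,-1],[-1,1],[0,0]])*.105  # 68,40,54,25 corners: mod x away, y left
for n,(o,c) in C.items():
    s=dict(np.load(f"pics/{n}1.npz"))
    W=np.array([pt(s,(a+.5)/4-.5+o[0],(b+.5)/4-.5+o[1],.024)[:2] for a,b in c])
    print(n,W.round(4).tolist())
    mc=W.mean(0); z=(W-mc)@[1,1j]; m=mod@[1,1j]; k=(z*m.conj()).sum()/abs(m).__pow__(2).sum()
    print("ctr",mc.round(4),"scale",abs(k).round(3),"ang",np.degrees(np.angle(k)).round(2),"res mm",(abs(z-k*m)*1000).round(1))
    u=k/abs(k)
    for nm,w in zip((68,40,54,25),(1+1j,1-1j,-1-1j,-1+1j)):
        q=mc@[1,1j]+u*w*.053; print(nm,round(q.real,4),round(q.imag,4))
```

```text
top [[0.6563, 0.2992], [0.6149, 0.0873], [0.4088, 0.1283], [0.4507, 0.3364], [0.5318, 0.2127]]
ctr [0.5325 0.2128] scale 1.009 ang -11.0 res mm [2.7 1.9 0.9 2.  0.7]
68 0.5946 0.2547
40 0.5744 0.1506
54 0.4704 0.1709
25 0.4906 0.2749
scene [[0.6646, 0.2885], [0.6244, 0.0834], [0.4099, 0.1331], [0.4551, 0.3401], [0.533, 0.2147]]
ctr [0.5374 0.2119] scale 1.02 ang -12.6 res mm [4.7 5.9 2.3 1.1 5.2]
68 0.6007 0.2521
40 0.5776 0.1487
54 0.4741 0.1718
25 0.4972 0.2752
```

```bash
cat > go.py <<'E'
import sys
from h import *
T={"s25":(.602,-.3623),"s40":(.6016,-.0789),"s54":(.5872,-.2125),"s68":(.4465,-.079)}
c=np.array([.5325,.213]);a=np.radians(-11.1);X=np.array([np.cos(a),np.sin(a)]);Y=np.array([-X[1],X[0]])
for n,i,j in((68,1,1),(40,1,-1),(54,-1,-1),(25,-1,1)): T[f"h{n}"]=tuple(c+.053*(i*X+j*Y))
def go(xy,z,jaw=110):
    o=get_obs(); p=np.array(o["tool_pos"]); M=R.from_euler("xyz",o["orientation"],degrees=True)
    t=np.radians(jaw); y=np.array([np.cos(t),np.sin(t),0]); x=np.array([0,0,-1.]); G=R.from_matrix(np.c_[x,y,np.cross(x,y)])
    d=M.inv().apply(np.r_[xy,z]-p)
    print("clock",round(o["clock"],2),"tcp",p.round(4),"F",np.round(o["force"],1),"open",round(o["opening"],4),"delta",d.round(4),"turn",(M.inv()*G).as_rotvec(degrees=True).round(2))
if __name__=="__main__":
    k=sys.argv[1]; go(T[k],float(sys.argv[2]),*map(float,sys.argv[3:])); print(k,np.round(T[k],4))
E
python3 go.py s25 .1
```

```text
clock 0.1 tcp [ 0.2299 -0.6342  0.2257] F [ 0.1 -0.1  0.5] open 0.0875 delta [0.1258 0.1286 0.4425] turn [-0.08 -0.01 -0.09]
s25 [ 0.602  -0.3623]
```

```bash
python3 -m crank '{"delta_pos":[[0.126,0.128,0.442],[0.126,0.128,0.442],[0.126,0.128,0.442],[0.126,0.128,0.442],[0.126,0.128,0.442],[0.126,0.128,0.442],[0.126,0.128,0.442],[0.126,0.128,0.442],[0.126,0.128,0.442],[0.126,0.128,0.442],[0.126,0.128,0.442],[0.126,0.128,0.442]],"turn":[[0,0,0],[0,0,0],[0,0,0],[0,0,0],[0,0,0],[0,0,0],[0,0,0],[0,0,0],[0,0,0],[0,0,0],[0,0,0],[0,0,0]],"grip":[0.55,0.55,0.55,0.55,0.55,0.55,0.55,0.55,0.55,0.55,0.55,0.55]}'; python3 go.py s25 .022
python3 - <<'E'
from h import *
snap("scene","pics/scene2.png")
E
```

```text
clock: 1.1
tool_pos: [0.6046, -0.3603, 0.0982]
orientation: [129.7, 89.9, 149.8]
force: [-0.2, -1.6, 0.2]
opening: 0.0485
clock 1.1 tcp [ 0.6046 -0.3603  0.0982] F [-0.2 -1.6  0.2] open 0.0485 delta [ 0.0762 -0.0011 -0.003 ] turn [ 0.07 -0.07 -0.08]
s25 [ 0.602  -0.3623]
```

View pics/scene2.png

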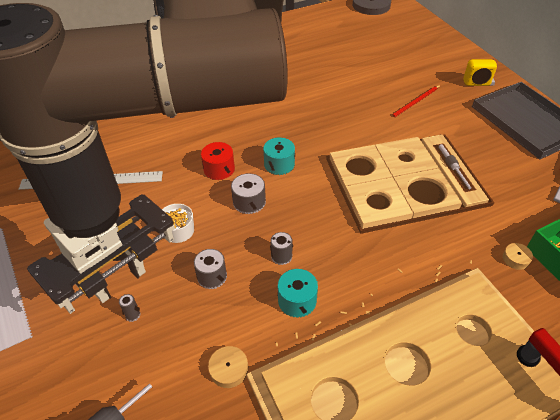

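The picture shows the fingers at about (140,265) and (100,295), straddling saw25 at (128,303). I'll descend and close.

```bash
python3 -m crank '{"delta_pos":[[0.02,-0.001,-0.003],[0.04,-0.001,-0.003],[0.06,-0.001,-0.003],[0.076,-0.001,-0.003],[0.076,-0.001,-0.003],[0.076,-0.001,-0.003]],"turn":[[0,0,0],[0,0,0],[0,0,0],[0,0,0],[0,0,0],[0,0,0]],"grip":[0.55,0.55,0.55,0.55,0.55,0.55]}'; python3 go.py s25 .022
python3 - <<'E'
from h import *
snap("top","pics/top3.png")
s=dict(np.load("pics/top3.npz"))["pixels"]; a=cv2.resize(s[90:240,380:540],None,fx=4,fy=4); 
s2=snap("scene")["pixels"]; b=cv2.resize(s2[200:350,60:220],None,fx=4,fy=4)
cv2.imwrite("pics/c3.png",cv2.resize(np.hstack([a,b]),None,fx=.62,fy=.62))
E
```

```text
clock: 1.65
tool_pos: [0.5985, -0.3656, 0.0236]
orientation: [146.5, 89.8, 166.5]
force: [0.9, 0.0, 1.0]
opening: 0.0485
clock 1.65 tcp [ 0.5985 -0.3656  0.0236] F [0.9 0.  1. ] open 0.0485 delta [0.0016 0.0019 0.0044] turn [-0.08 -0.13 -0.08]
s25 [ 0.602  -0.3623]
```

View pics/c3.png

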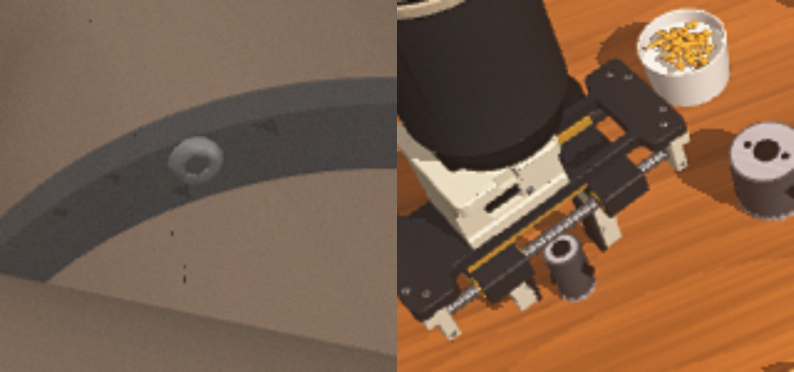

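In the scene crop saw25 sits at (572,270), between finger tips at (605,225) and (525,295). It's a few mm off along tool z, which matches the measured correction of +4.4 mm. I'll correct and close.

```bash
python3 -m crank '{"delta_pos":[[0.0015,0.002,0.0045],[0.0015,0.002,0.0045],[0.0015,0.002,0.0045],[0.0015,0.002,0.0045],[0.0015,0.002,0.0045],[0.0015,0.002,0.0045],[0.0015,0.002,0.0045],[0.0015,0.002,0.0045],[0.0015,0.002,0.0045]],"turn":[[0,0,0],[0,0,0],[0,0,0],[0,0,0],[0,0,0],[0,0,0],[0,0,0],[0,0,0],[0,0,0]],"grip":[0.55,0.55,0.1,0.1,0.1,0.1,0.1,0.1,0.1]}'; python3 go.py h25 .12
```

```text
clock: 2.5
tool_pos: [0.6031, -0.3622, 0.0232]
orientation: [-47.9, 90.0, -28.0]
force: [-0.5, 1.2, 1.8]
opening: 0.0243
clock 2.5 tcp [ 0.6031 -0.3622  0.0232] F [-0.5  1.2  1.8] open 0.0243 delta [-0.0968  0.6375  0.1116] turn [-0.07  0.01  0.01]
h25 [0.4907 0.2752]
```

```bash
python3 -m crank '{"delta_pos":[[-0.02,0,0],[-0.06,0,0],[-0.097,0,0],[-0.097,0.04,0.007],[-0.097,0.08,0.014],[-0.097,0.12,0.021],[-0.097,0.16,0.028],[-0.097,0.2,0.035],[-0.097,0.24,0.042],[-0.097,0.28,0.049],[-0.097,0.32,0.056],[-0.097,0.36,0.063]],"turn":[[0,0,0],[0,0,0],[0,0,0],[0,0,0],[0,0,0],[0,0,0],[0,0,0],[0,0,0],[0,0,0],[0,0,0],[0,0,0],[0,0,0]],"grip":[0.1,0.1,0.1,0.1,0.1,0.1,0.1,0.1,0.1,0.1,0.1,0.1]}'; python3 -m crank '{"delta_pos":[[0,0.04,0.007],[0,0.08,0.014],[0,0.12,0.021],[0,0.16,0.028],[0,0.2,0.035],[0,0.24,0.042],[0,0.265,0.047],[0,0.2775,0.0486],[0,0.2775,0.0486],[0,0.2775,0.0486],[0,0.2775,0.0486],[0,0.2775,0.0486]],"turn":[[0,0,0],[0,0,0],[0,0,0],[0,0,0],[0,0,0],[0,0,0],[0,0,0],[0,0,0],[0,0,0],[0,0,0],[0,0,0],[0,0,0]],"grip":[0.1,0.1,0.1,0.1,0.1,0.1,0.1,0.1,0.1,0.1,0.1,0.1]}'; python3 go.py h25 .06
python3 - <<'E'
from h import *
s2=snap("scene","pics/scene4.png")["pixels"]
E
```

```text
clock: 3.5
tool_pos: [0.5387, -0.0005, 0.1202]
orientation: [20.0, 90.0, 39.9]
force: [0.3, 0.3, -0.5]
opening: 0.0242
clock: 4.5
tool_pos: [0.4908, 0.2739, 0.12]
orientation: [-156.4, 90.0, -136.6]
force: [-0.2, -0.1, -0.0]
opening: 0.0244
clock 4.5 tcp [0.4908 0.2739 0.12  ] F [-0.2 -0.1 -0. ] open 0.0244 delta [0.06   0.0013 0.0004] turn [-0.15 -0.02  0.01]
h25 [0.4907 0.2752]
```

```bash
python3 -m crank '{"delta_pos":[[0.03,0.0013,0.0004],[0.055,0.0013,0.0004],[0.068,0.0013,0.0004],[0.068,0.0013,0.0004],[0.068,0.0013,0.0004]],"turn":[[0,0,0],[0,0,0],[0,0,0],[0,0,0],[0,0,0]],"grip":[0.1,0.1,0.1,0.1,0.1]}'; python3 go.py h25 .035
python3 - <<'E'
from h import *
s=snap("scene","pics/scene5.png")["pixels"];t=snap("top","pics/top5.png")["pixels"]
f=lambda a:cv2.resize(a,None,fx=3.9,fy=3.9,interpolation=2)
cv2.imwrite("pics/c5.png",np.hstack([f(s[100:240,340:440]),f(t[170:310,80:180])]))
E
```

```text
clock: 4.97
tool_pos: [0.4907, 0.2756, 0.0518]
orientation: [-143.5, 89.9, -123.6]
force: [-0.6, 0.8, -0.0]
opening: 0.0243
clock 4.97 tcp [0.4907 0.2756 0.0518] F [-0.6  0.8 -0. ] open 0.0243 delta [ 0.0168 -0.0003 -0.0001] turn [-0.12 -0.07  0.05]
h25 [0.4907 0.2752]
```

View pics/c5.png

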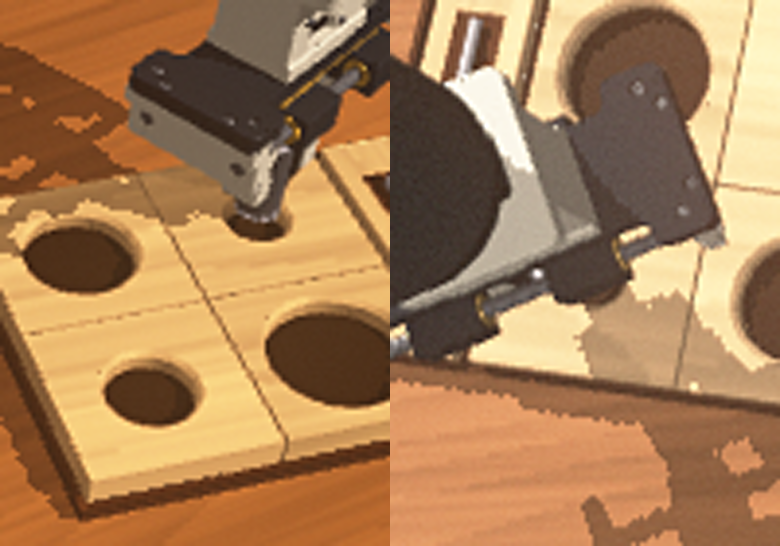

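```bash
cat > ov.py <<'E'
from h import *
from go import T
def proj(s,p):
    Rw=R.from_euler("xyz",s["rotation"],degrees=True).as_matrix(); q=(np.atleast_2d(p)-s["eye"])@Rw*[1,-1,-1]
    q=q@np.array(s["camera_matrix"]).T; return q[:,:2]/q[:,2:]
def circ(c,d,z): t=np.linspace(0,6.3,90); return np.c_[c[0]+d/2*np.cos(t),c[1]+d/2*np.sin(t),0*t+z]
def view(f,r,k,ex=[]):
    s=dict(np.load(f)); x0,y0,x1,y1=r; a=cv2.resize(s["pixels"][y0:y1,x0:x1],None,fx=k,fy=k,interpolation=2)
    L=[(circ(T[f"h{w}"],d,.012),(0,255,255)) for w,d in((25,.034),(40,.049),(54,.063),(68,.077))]+[(circ(*e),(0,255,0)) for e in ex]
    for C,col in L:
        q=((proj(s,C)+.5-[x0,y0])*k-.5); cv2.polylines(a,[np.int32(q*8)],False,col,1,cv2.LINE_AA,3)
    return a
if __name__=="__main__":
    ex=[((.4907,.2756),.025,.0285)]
    a=view("pics/scene5.npz",(330,130,465,230),4,ex); b=view("pics/top1.npz",(115,160,215,275),4)
    b=cv2.resize(b,(round(400*400/460),400)); cv2.imwrite("pics/o5.png",np.hstack([a,b])[:, :])
    print(np.hstack([a,b]).shape)
E
python3 ov.py
```

```text
(400, 888, 3)
```

```bash
python3 -c "
import cv2;a=cv2.imread('pics/o5.png');cv2.imwrite('pics/o5.png',cv2.resize(a,(800,int(a.shape[0]*800/a.shape[1]))))"
```

```text
(no output)
```

View pics/o5.png

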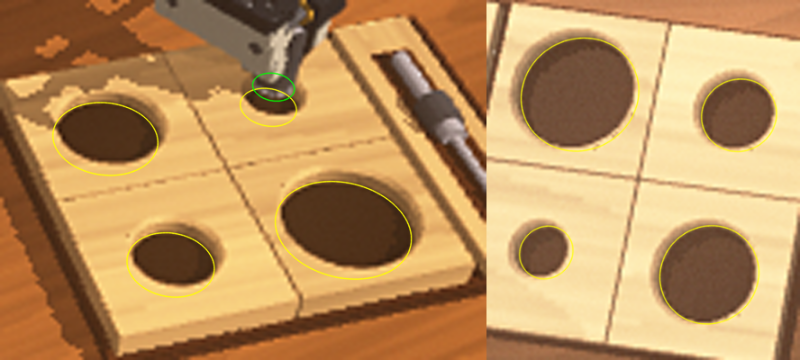

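The overlay fits: the predicted well floors (yellow) lie on the visible far floor edges in both cameras, and the predicted saw bottom (green) lies on the saw at about (273,90). Lowering slowly.

```bash
python3 -m crank '{"delta_pos":[[0.004,0,0],[0.008,0,0],[0.012,0,0],[0.0145,0,0],[0.0155,0,0],[0.016,0,0],[0.0165,0,0],[0.0165,0,0]],"turn":[[0,0,0],[0,0,0],[0,0,0],[0,0,0],[0,0,0],[0,0,0],[0,0,0],[0,0,0]],"grip":[0.1,0.1,0.1,0.1,0.1,0.1,0.1,0.1]}'; python3 go.py h25 .034
```

```text
clock: 5.73
tool_pos: [0.4906, 0.2766, 0.0355]
orientation: [-142.7, 90.0, -122.8]
force: [0.6, 0.2, -0.6]
opening: 0.0245
clock 5.73 tcp [0.4906 0.2766 0.0355] F [ 0.6  0.2 -0.6] open 0.0245 delta [ 0.0015 -0.0014 -0.0004] turn [-0.07 -0.    0.  ]
h25 [0.4907 0.2752]
```

```bash
python3 -m crank '{"delta_pos":[[0.0005,0,0],[0.001,0,0],[0.001,0,0]],"turn":[[0,0,0],[0,0,0],[0,0,0]],"grip":[0.1,0.1,0.1]}'; python3 -m crank '{"delta_pos":[[0.0005,0,0],[0.001,0,0],[0.001,0,0]],"turn":[[0,0,0],[0,0,0],[0,0,0]],"grip":[0.1,0.1,0.1]}'
```

```text
clock: 5.98
tool_pos: [0.4908, 0.2767, 0.0351]
orientation: [9.3, 90.0, 29.2]
force: [-0.8, -1.6, 4.1]
opening: 0.0244
clock: 6.23
tool_pos: [0.4909, 0.2768, 0.0351]
orientation: [5.2, 89.9, 25.2]
force: [-4.6, -2.2, 13.5]
opening: 0.0245
```

Contact is at TCP z = 0.0351, the height expected with the saw on the well floor. Releasing and rising.

```bash
python3 -m crank '{"delta_pos":[[-0.001,0,0],[-0.001,0,0],[-0.001,0,0],[-0.001,0,0],[-0.001,0,0],[-0.02,0,0],[-0.05,0,0],[-0.075,0,0],[-0.075,0,0],[-0.075,0,0]],"turn":[[0,0,0],[0,0,0],[0,0,0],[0,0,0],[0,0,0],[0,0,0],[0,0,0],[0,0,0],[0,0,0],[0,0,0]],"grip":[0.1,0.52,0.52,0.52,0.52,0.52,0.52,0.52,0.52,0.52]}'; python3 go.py s40 .11
```

```text
clock: 7.07
tool_pos: [0.4913, 0.2774, 0.11]
orientation: [28.9, 89.8, 48.8]
force: [0.2, 0.4, -1.9]
opening: 0.0457
clock 7.07 tcp [0.4913 0.2774 0.11  ] F [ 0.2  0.4 -1.9] open 0.0457 delta [-0.0006 -0.3725 -0.0177] turn [-0.07  0.17 -0.09]
s40 [ 0.6016 -0.0789]
```

```bash
python3 -m crank '{"delta_pos":[[0,-0.04,-0.002],[0,-0.08,-0.004],[0,-0.12,-0.006],[0,-0.16,-0.008],[0,-0.2,-0.01],[0,-0.24,-0.012],[0,-0.28,-0.014],[0,-0.32,-0.016],[0,-0.35,-0.017],[0,-0.3725,-0.0177],[0,-0.3725,-0.0177],[0,-0.3725,-0.0177]],"turn":[[0,0,0],[0,0,0],[0,0,0],[0,0,0],[0,0,0],[0,0,0],[0,0,0],[0,0,0],[0,0,0],[0,0,0],[0,0,0],[0,0,0]],"grip":[0.65,0.65,0.65,0.65,0.65,0.65,0.65,0.65,0.65,0.65,0.65,0.65]}'; python3 -m crank '{"delta_pos":[[0,0,0],[0.02,0,0],[0.035,0,0],[0.035,0,0]],"turn":[[0,0,0],[0,0,0],[0,0,0],[0,0,0]],"grip":[0.65,0.65,0.65,0.65]}';python3 go.py s40 .023
python3 - <<'E'
from h import *
from m2 import hm
from go import T
s=snap("top","pics/top6.png"); P=hm(s); q=np.array(T["h25"])
m=np.hypot(*(P[...,:2]-q).transpose(2,0,1))<.02
z=P[m]; t=z[z[:,2]>.045]; print("saw25 top z",np.median(t[:,2]),"xy",t.mean(0))
E
```

```text
clock: 8.07
tool_pos: [0.6001, -0.0811, 0.1068]
orientation: [164.0, 89.9, -176.3]
force: [0.9, 1.0, -0.1]
opening: 0.0567
clock: 8.4
tool_pos: [0.5985, -0.0785, 0.0704]
orientation: [159.9, 89.7, 179.9]
force: [-0.7, -0.1, 0.1]
opening: 0.057
clock 8.4 tcp [ 0.5985 -0.0785  0.0704] F [-0.7 -0.1  0.1] open 0.057 delta [ 0.0474 -0.0015  0.003 ] turn [-0.03 -0.27 -0.1 ]
s40 [ 0.6016 -0.0789]
saw25 top z nan xy [nan nan nan]
  return _methods._mean(a, axis=axis, dtype=dtype,
  ret = ret.dtype.type(ret / rcount)
<stdin>:6: RuntimeWarning: Mean of empty slice.
  ret = um.true_divide(
```

Run:
```python
from h import *
t=dict(np.load("pics/top6.npz"))["pixels"]; s=snap("scene","pics/scene6.png")["pixels"]
cv2.imwrite("pics/c6.png",np.hstack([cv2.resize(t,None,fx=.6,fy=.6,interpolation=3)[:, :300],cv2.resize(s[60:340,200:480],(490,490))[:252] if 0 else cv2.resize(s[110:320,180:460],(336,252))]))
```

```text
(no output)
```

View pics/c6.png

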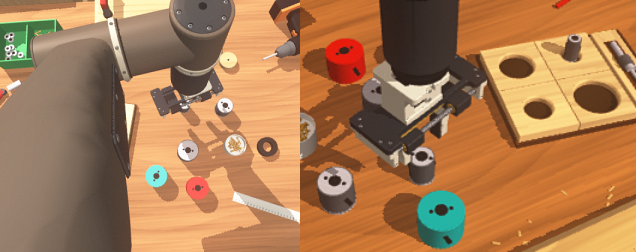

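Saw25 stands upright in its well at about (572,48) in the crop, and the gripper is over saw40. Descending with the correction.

```bash
python3 -m crank '{"delta_pos":[[0.01,-0.0015,0.003],[0.03,-0.0015,0.003],[0.047,-0.0015,0.003],[0.047,-0.0015,0.003],[0.047,-0.0015,0.003],[0.047,-0.0015,0.003],[0.047,-0.0015,0.003],[0.047,-0.0015,0.003],[0.047,-0.0015,0.003],[0.047,-0.0015,0.003]],"turn":[[0,0,0],[0,0,0],[0,0,0],[0,0,0],[0,0,0],[0,0,0],[0,0,0],[0,0,0],[0,0,0],[0,0,0]],"grip":[0.65,0.65,0.65,0.65,0.3,0.3,0.3,0.3,0.3,0.3]}'; python3 go.py h40 .12
```

```text
clock: 9.33
tool_pos: [0.6052, -0.0798, 0.0279]
orientation: [-14.2, 89.9, 5.7]
force: [-1.0, 2.2, 7.5]
opening: 0.0394
clock 9.33 tcp [ 0.6052 -0.0798  0.0279] F [-1.   2.2  7.5] open 0.0394 delta [-0.0921  0.2273  0.0498] turn [-0.05  0.13  0.03]
h40 [0.5743 0.1508]
```

```bash
python3 -m crank '{"delta_pos":[[0,0,0],[0,0,0]],"turn":[[0,0,0],[0,0,0]],"grip":[0.3,0.3]}'
python3 - <<'E'
from h import *
s=snap("scene","pics/scene7.png")["pixels"]
cv2.imwrite("pics/c7.png",cv2.resize(s[180:320,200:380],None,fx=4,fy=4,interpolation=2))
print(get_obs())
E
```

```text
clock: 9.5
tool_pos: [0.6052, -0.0798, 0.0279]
orientation: [-14.3, 89.9, 5.7]
force: [-0.8, 1.5, 5.6]
opening: 0.0396
{'clock': 9.55, 'joint_pos': array([ 1.08051504e+01,  2.55068388e+01, -2.09220473e+01,  1.81926665e-02,
       -4.34428755e+01, -8.08683666e+01]), 'qvel': array([ 0.0019086 ,  0.04332992,  0.02991436,  0.0354676 , -0.08460722,
       -0.04878961]), 'tau': array([-9.95033607e-01, -5.31680989e+01,  1.96759790e+01,  4.81487855e+00,
        1.35039166e-01,  2.01095897e-02]), 'tool_pos': array([ 0.6051869 , -0.07984398,  0.02787911]), 'orientation': array([-14.71642763,  89.87115142,   5.23355121]), 'force': array([-0.96920915,  1.75696489,  7.11172068]), 'moment': array([ 0.61270481,  0.35737236, -0.02714235]), 'opening': 0.03908406184835865}
```

View pics/c7.png

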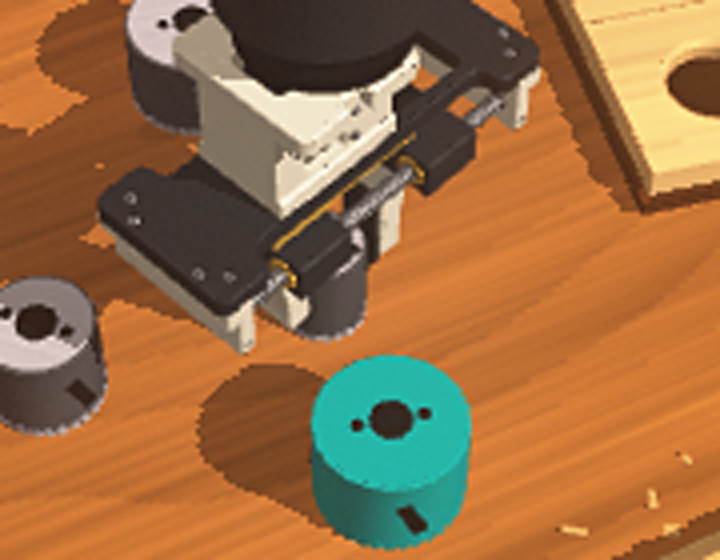

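The grip on saw40 is good, with opening 39.4 mm. It closed before the descent had settled, so the TCP is 28 mm above the saw's bottom. I'll expect to place at TCP z ≈ 0.040.

```bash
python3 -m crank '{"delta_pos":[[-0.02,0,0],[-0.06,0,0],[-0.092,0,0],[-0.092,0.04,0.0088],[-0.092,0.08,0.0175],[-0.092,0.12,0.0263],[-0.092,0.16,0.035],[-0.092,0.195,0.0427],[-0.092,0.22,0.048],[-0.092,0.2273,0.0498],[-0.092,0.2273,0.0498],[-0.092,0.2273,0.0498]],"turn":[[0,0,0],[0,0,0],[0,0,0],[0,0,0],[0,0,0],[0,0,0],[0,0,0],[0,0,0],[0,0,0],[0,0,0],[0,0,0],[0,0,0]],"grip":[0.3,0.3,0.3,0.3,0.3,0.3,0.3,0.3,0.3,0.3,0.3,0.3]}'; python3 -m crank '{"delta_pos":[[0.02,0,0],[0.04,0,0],[0.055,0,0],[0.055,0,0],[0.055,0,0]],"turn":[[0,0,0],[0,0,0],[0,0,0],[0,0,0],[0,0,0]],"grip":[0.3,0.3,0.3,0.3,0.3]}'; python3 go.py h40 .04
cat > ov2.py <<'E'
import sys
from ov import *
# overlay: d, saw offset below TCP, crop, name ; green = saw on TCP axis
d,off=float(sys.argv[1]),float(sys.argv[2]); r=tuple(map(int,sys.argv[3].split(","))); n=sys.argv[4]
s=snap("scene",f"pics/{n}.png"); p=get_obs()["tool_pos"]
a=view(f"pics/{n}.npz",r,6,[(p[:2],d,p[2]-off),(p[:2],d,p[2]-off+.05)]); cv2.imwrite(f"pics/{n}o.png",a); print(a.shape)
E
python3 ov2.py .04 .028 330,140,450,230 s8
```

```text
clock: 10.55
tool_pos: [0.5732, 0.1506, 0.1184]
orientation: [-173.9, 90.0, -154.0]
force: [0.4, 0.0, -2.3]
opening: 0.0393
clock: 10.97
tool_pos: [0.5733, 0.149, 0.0631]
orientation: [-162.0, 89.9, -142.2]
force: [0.4, -1.3, -0.6]
opening: 0.0397
clock 10.97 tcp [0.5733 0.149  0.0631] F [ 0.4 -1.3 -0.6] open 0.0397 delta [0.0231 0.0014 0.0016] turn [-0.16 -0.12  0.04]
h40 [0.5743 0.1508]
(540, 720, 3)
```

View pics/s8o.png

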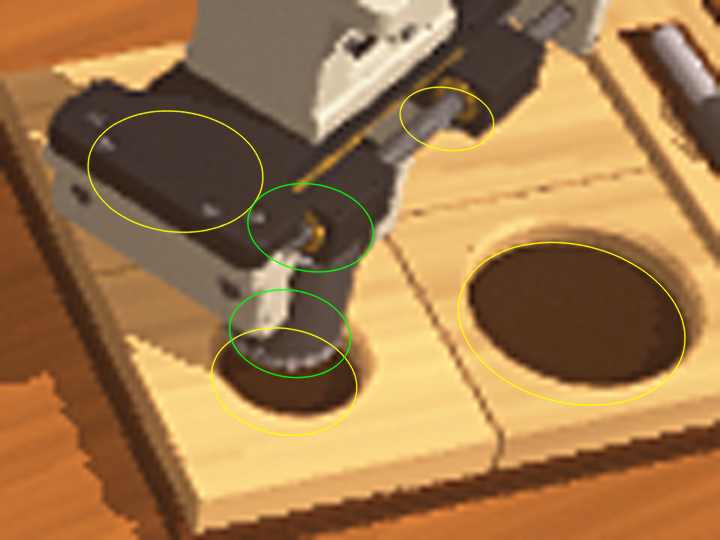

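The saw's bottom edge in the picture (y≈368) is about 1.5 px above the predicted circle (377), so the saw sits about 3 mm towards −z in the tool, as the grasp reading suggested. I'll compensate with +3 mm and lower.

```bash
python3 -m crank '{"delta_pos":[[0.003,0.0014,0.0045],[0.003,0.0014,0.0045],[0.007,0.0014,0.0045],[0.012,0.0014,0.0045],[0.016,0.0014,0.0045],[0.02,0.0014,0.0045],[0.022,0.0014,0.0045],[0.0225,0.0014,0.0045],[0.023,0.0014,0.0045],[0.023,0.0014,0.0045]],"turn":[[0,0,0],[0,0,0],[0,0,0],[0,0,0],[0,0,0],[0,0,0],[0,0,0],[0,0,0],[0,0,0],[0,0,0]],"grip":[0.3,0.3,0.3,0.3,0.3,0.3,0.3,0.3,0.3,0.3]}';  python3 -m crank '{"delta_pos":[[0.0005,0,0],[0.001,0,0],[0.001,0,0]],"turn":[[0,0,0],[0,0,0],[0,0,0]],"grip":[0.3,0.3,0.3]}'
```

```text
clock: 11.85
tool_pos: [0.5774, 0.1535, 0.0405]
orientation: [-122.9, 90.0, -103.0]
force: [0.7, 0.1, -1.3]
opening: 0.0395
clock: 12.1
tool_pos: [0.5775, 0.1536, 0.0399]
orientation: [1.4, 90.0, 21.4]
force: [-1.1, 0.3, 1.6]
opening: 0.039
```

```bash
python3 -m crank '{"delta_pos":[[0.0007,0,0],[0.0007,0,0],[0.0007,0,0],[0,0,0],[0,0,0],[0,0,0],[-0.02,0,0],[-0.05,0,0],[-0.07,0,0],[-0.07,0,0],[-0.07,0,0]],"turn":[[0,0,0],[0,0,0],[0,0,0],[0,0,0],[0,0,0],[0,0,0],[0,0,0],[0,0,0],[0,0,0],[0,0,0],[0,0,0]],"grip":[0.3,0.3,0.3,0.65,0.65,0.65,0.65,0.65,0.65,0.8,0.8]}';  python3 go.py s54 .11; python3 ov2.py .04 .1 330,120,490,230 s9
```

```text
clock: 13.02
tool_pos: [0.5781, 0.154, 0.1108]
orientation: [13.8, 89.8, 33.7]
force: [-0.3, -0.7, -0.4]
opening: 0.065
clock 13.02 tcp [0.5781 0.154  0.1108] F [-0.3 -0.7 -0.4] open 0.065 delta [ 2.000e-04 -3.476e-01 -1.164e-01] turn [-0.07  0.16 -0.04]
s54 [ 0.5872 -0.2125]
(660, 960, 3)
```

```bash
python3 -m crank '{"delta_pos":[[0,-0.038,-0.0127],[0,-0.076,-0.0254],[0,-0.114,-0.0382],[0,-0.152,-0.0509],[0,-0.19,-0.0636],[0,-0.228,-0.0763],[0,-0.266,-0.0891],[0,-0.304,-0.1018],[0,-0.33,-0.1105],[0,-0.3476,-0.1164],[0,-0.3476,-0.1164],[0,-0.3476,-0.1164]],"turn":[[0,0,0],[0,0,0],[0,0,0],[0,0,0],[0,0,0],[0,0,0],[0,0,0],[0,0,0],[0,0,0],[0,0,0],[0,0,0],[0,0,0]],"grip":[0.85,0.85,0.85,0.85,0.85,0.85,0.85,0.85,0.85,0.85,0.85,0.85]}'; python3 -m crank '{"delta_pos":[[0,0,0],[0.02,0,0],[0.035,0,0],[0.035,0,0],[0.035,0,0]],"turn":[[0,0,0],[0,0,0],[0,0,0],[0,0,0],[0,0,0]],"grip":[0.85,0.85,0.85,0.85,0.85]}';python3 go.py s54 .023
cat > chk.py <<'E'
import sys
from h import *
from m2 import hm
from go import T
s=snap("scene"); P=hm(s)
for n in sys.argv[1:]:
    m=(np.hypot(*(P[...,:2]-np.array(T["h"+n])).transpose(2,0,1))<.05)&(P[...,2]>.052)&(P[...,2]<.075)
    t=P[m]
    if len(t)<5: print(n,len(t)); continue
    f=t[np.abs(t[:,2]-np.median(t[:,2]))<.004]; (cx,cy),r=cv2.minEnclosingCircle((f[:,:2]*1000).astype(np.float32))
    print(n,len(t),"top z",np.percentile(f[:,2],[5,50,95]).round(4),"circ",round(cx,1),round(cy,1),round(2*r,1),"target",np.round(T["h"+n],4))
E
python3 chk.py 25 40
```

```text
clock: 14.07
tool_pos: [0.5853, -0.214, 0.1078]
orientation: [152.0, 89.8, 171.8]
force: [0.5, 0.7, -0.1]
opening: 0.0746
clock: 14.48
tool_pos: [0.5859, -0.2119, 0.0739]
orientation: [158.7, 89.9, 178.7]
force: [0.6, -0.9, 0.4]
opening: 0.0742
clock 14.48 tcp [ 0.5859 -0.2119  0.0739] F [ 0.6 -0.9  0.4] open 0.0742 delta [ 0.0509 -0.0011  0.0012] turn [ 0.01 -0.12 -0.05]
s54 [ 0.5872 -0.2125]
25 105 top z [0.0594 0.0618 0.0641] circ 490.2 277.2 27.6 target [0.4907 0.2752]
40 298 top z [0.06   0.0625 0.0648] circ 575.5 153.1 43.1 target [0.5743 0.1508]
```

Saws 25 and 40 are home: their tops read 61.8 and 62.5 mm against the nominal 62, and both are level. Descending on saw54, with time to settle before closing.

```bash
python3 -m crank '{"delta_pos":[[0.01,-0.0011,0.0012],[0.03,-0.0011,0.0012],[0.051,-0.0011,0.0012],[0.051,-0.0011,0.0012],[0.051,-0.0011,0.0012],[0.051,-0.0011,0.0012],[0.051,-0.0011,0.0012]],"turn":[[0,0,0],[0,0,0],[0,0,0],[0,0,0],[0,0,0],[0,0,0],[0,0,0]],"grip":[0.85,0.85,0.85,0.85,0.85,0.85,0.85]}'; python3 go.py s54 .023
```

```text
clock: 15.12
tool_pos: [0.589, -0.2137, 0.0251]
orientation: [-30.1, 89.9, -10.1]
force: [0.0, -0.6, 0.6]
opening: 0.0742
clock 15.12 tcp [ 0.589  -0.2137  0.0251] F [ 0.  -0.6  0.6] open 0.0742 delta [ 0.002   0.0018 -0.0013] turn [-0.05  0.11  0.07]
s54 [ 0.5872 -0.2125]
```

```bash
python3 -m crank '{"delta_pos":[[0.001,0.0018,-0.0013],[0.001,0.0018,-0.0013],[0.001,0.0018,-0.0013],[0.001,0.0018,-0.0013],[0.001,0.0018,-0.0013],[0.001,0.0018,-0.0013],[0.001,0.0018,-0.0013]],"turn":[[0,0,0],[0,0,0],[0,0,0],[0,0,0],[0,0,0],[0,0,0],[0,0,0]],"grip":[0.85,0.85,0.5,0.5,0.5,0.5,0.5]}'; python3 go.py h54 .12
```

```text
clock: 15.7
tool_pos: [0.5862, -0.2124, 0.0227]
orientation: [-46.1, 90.0, -26.2]
force: [-0.0, -0.3, 1.6]
opening: 0.0537
clock 15.7 tcp [ 0.5862 -0.2124  0.0227] F [-0.  -0.3  1.6] open 0.0537 delta [-0.0973  0.4001  0.0218] turn [-0.07  0.01  0.01]
h54 [0.4703 0.1712]
```

```bash
python3 -m crank '{"delta_pos":[[-0.02,0,0],[-0.06,0,0],[-0.097,0,0],[-0.097,0.04,0.0022],[-0.097,0.08,0.0044],[-0.097,0.12,0.0065],[-0.097,0.16,0.0087],[-0.097,0.2,0.0109],[-0.097,0.24,0.0131],[-0.097,0.28,0.0153],[-0.097,0.32,0.0174],[-0.097,0.355,0.0193]],"turn":[[0,0,0],[0,0,0],[0,0,0],[0,0,0],[0,0,0],[0,0,0],[0,0,0],[0,0,0],[0,0,0],[0,0,0],[0,0,0],[0,0,0]],"grip":[0.5,0.5,0.5,0.5,0.5,0.5,0.5,0.5,0.5,0.5,0.5,0.5]}'; python3 -m crank '{"delta_pos":[[0,0.03,0.0016],[0,0.0451,0.0025],[0,0.0451,0.0025],[0.03,0.0451,0.0025],[0.055,0.0451,0.0025],[0.065,0.0451,0.0025],[0.065,0.0451,0.0025],[0.065,0.0451,0.0025],[0.065,0.0451,0.0025]],"turn":[[0,0,0],[0,0,0],[0,0,0],[0,0,0],[0,0,0],[0,0,0],[0,0,0],[0,0,0],[0,0,0]],"grip":[0.5,0.5,0.5,0.5,0.5,0.5,0.5,0.5,0.5]}';  python3 go.py h54 .036; python3 ov2.py .054 .0227 320,130,440,230 s10
```

```text
clock: 16.7
tool_pos: [0.4819, 0.1299, 0.1195]
orientation: [105.7, 90.0, 125.6]
force: [0.9, 0.7, -1.4]
opening: 0.0532
clock: 17.45
tool_pos: [0.471, 0.1714, 0.0556]
orientation: [7.0, 89.9, 26.9]
force: [-0.4, 0.3, -1.9]
opening: 0.0538
clock 17.45 tcp [0.471  0.1714 0.0556] F [-0.4  0.3 -1.9] open 0.0538 delta [ 0.0196  0.     -0.0008] turn [-0.08  0.08 -0.01]
h54 [0.4703 0.1712]
(600, 720, 3)
```

View pics/s10o.png

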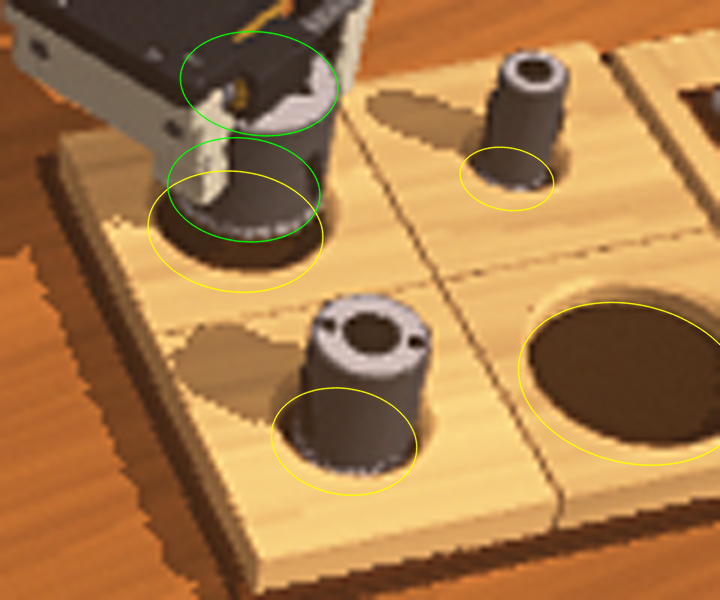

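Saws 25 and 40 stand in their wells. Saw54 and its well show the same roughly 1 px camera offset against the overlay, so the two are aligned. Lowering.

```bash
python3 -m crank '{"delta_pos":[[0.004,0,-0.0008],[0.008,0,-0.0008],[0.012,0,-0.0008],[0.016,0,-0.0008],[0.0185,0,-0.0008],[0.0195,0,-0.0008],[0.02,0,-0.0008],[0.02,0,-0.0008]],"turn":[[0,0,0],[0,0,0],[0,0,0],[0,0,0],[0,0,0],[0,0,0],[0,0,0],[0,0,0]],"grip":[0.5,0.5,0.5,0.5,0.5,0.5,0.5,0.5]}'; python3 -m crank '{"delta_pos":[[0.0005,0,0],[0.001,0,0],[0.001,0,0]],"turn":[[0,0,0],[0,0,0],[0,0,0]],"grip":[0.5,0.5,0.5]}'
```

```text
clock: 18.17
tool_pos: [0.4692, 0.1708, 0.0347]
orientation: [-153.5, 90.0, -133.5]
force: [-2.0, -0.6, 2.7]
opening: 0.0535
clock: 18.42
tool_pos: [0.4692, 0.1707, 0.0346]
orientation: [-124.5, 90.0, -104.6]
force: [-6.4, -1.8, 15.1]
opening: 0.0535
```

```bash
python3 -m crank '{"delta_pos":[[-0.001,0,0],[-0.001,0,0],[-0.001,0,0],[-0.001,0,0],[-0.001,0,0],[-0.02,0,0],[-0.05,0,0],[-0.078,0,0],[-0.078,0,0],[-0.078,0,0]],"turn":[[0,0,0],[0,0,0],[0,0,0],[0,0,0],[0,0,0],[0,0,0],[0,0,0],[0,0,0],[0,0,0],[0,0,0]],"grip":[0.5,0.8,0.8,0.8,0.8,0.8,0.8,1,1,1]}';  python3 go.py s68 .112 130
```

```text
clock: 19.25
tool_pos: [0.4704, 0.1718, 0.1131]
orientation: [21.5, 89.8, 41.5]
force: [0.4, -0.8, 0.1]
opening: 0.084
clock 19.25 tcp [0.4704 0.1718 0.1131] F [ 0.4 -0.8  0.1] open 0.084 delta [ 0.0004 -0.2276 -0.1079] turn [-20.07   0.22  -0.04]
s68 [ 0.4465 -0.079 ]
```

```bash
python3 -m crank '{"delta_pos":[[0,-0.036,-0.017],[0,-0.072,-0.034],[0,-0.108,-0.0512],[0,-0.144,-0.0683],[0,-0.18,-0.0854],[0,-0.21,-0.0996],[0,-0.2276,-0.1079],[0,-0.2276,-0.1079],[0,-0.2276,-0.1079],[0,-0.2276,-0.1079]],"turn":[[-4,0,0],[-8,0,0],[-12,0,0],[-16,0,0],[-20,0,0],[-20,0,0],[-20,0,0],[-20,0,0],[-20,0,0],[-20,0,0]],"grip":[1,1,1,1,1,1,1,1,1,1]}'; python3 -m crank '{"delta_pos":[[0,0,0],[0.02,0,0],[0.037,0,0],[0.037,0,0],[0.037,0,0]],"turn":[[0,0,0],[0,0,0],[0,0,0],[0,0,0],[0,0,0]],"grip":[1,1,1,1,1]}';python3 go.py s68 .023 130; python3 chk.py 25 40 54
python3 - <<'E'
from h import *
s=snap("scene","pics/s11.png")["pixels"];cv2.imwrite("pics/c11.png",cv2.resize(s[90:290,150:350],None,fx=3,fy=3,interpolation=2))
E
```

```text
clock: 20.08
tool_pos: [0.4452, -0.0798, 0.1109]
orientation: [147.3, 89.9, -172.8]
force: [0.1, 0.1, 0.1]
opening: 0.0873
clock: 20.5
tool_pos: [0.4451, -0.0792, 0.0741]
orientation: [156.3, 89.9, -163.7]
force: [1.0, -1.3, 0.8]
opening: 0.0874
clock 20.5 tcp [ 0.4451 -0.0792  0.0741] F [ 1.  -1.3  0.8] open 0.0874 delta [ 0.0511 -0.0008  0.0014] turn [ 0.01 -0.12 -0.05]
s68 [ 0.4465 -0.079 ]
25 105 top z [0.0588 0.062  0.0642] circ 491.3 276.4 25.7 target [0.4907 0.2752]
40 302 top z [0.0593 0.0624 0.0645] circ 575.0 153.7 43.2 target [0.5743 0.1508]
54 436 top z [0.0597 0.0625 0.0649] circ 472.3 171.3 57.1 target [0.4703 0.1712]
```

View pics/c11.png

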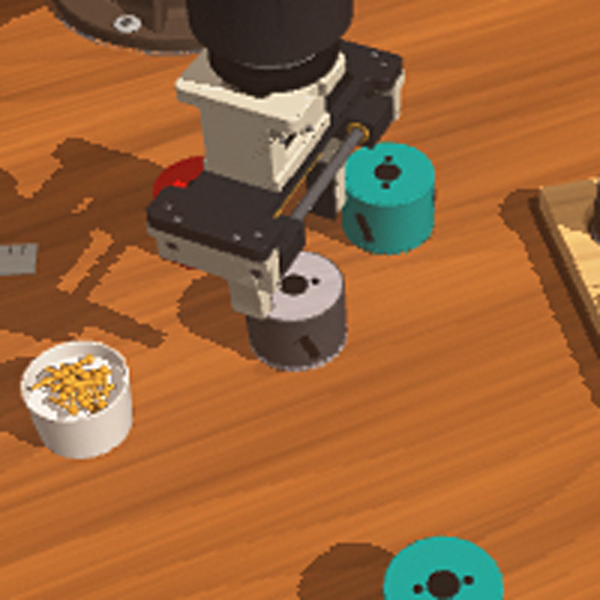

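The fingers straddle the grey saw68 (295,285), with the turquoise cup clear of the far finger. Saw54 is home, with its top at 62.5 mm. Descending.

```bash
python3 -m crank '{"delta_pos":[[0.01,-0.0008,0.0014],[0.03,-0.0008,0.0014],[0.042,-0.0008,0.0014],[0.05,-0.0008,0.0014],[0.05,-0.0008,0.0014],[0.05,-0.0008,0.0014],[0.05,-0.0008,0.0014],[0.05,-0.0008,0.0014]],"turn":[[0,0,0],[0,0,0],[0,0,0],[0,0,0],[0,0,0],[0,0,0],[0,0,0],[0,0,0]],"grip":[1,1,1,1,1,1,1,1]}'; python3 go.py s68 .023 130
```

```text
clock: 21.27
tool_pos: [0.4479, -0.0793, 0.0255]
orientation: [-29.3, 89.9, 10.6]
force: [-0.3, 0.4, -0.2]
opening: 0.0878
clock 21.27 tcp [ 0.4479 -0.0793  0.0255] F [-0.3  0.4 -0.2] open 0.0878 delta [ 0.0025  0.0012 -0.0008] turn [-0.06  0.08  0.05]
s68 [ 0.4465 -0.079 ]
```

```bash
python3 -m crank '{"delta_pos":[[0.001,0.001,-0.0008],[0.001,0.001,-0.0008],[0.001,0.001,-0.0008],[0.001,0.001,-0.0008],[0.001,0.001,-0.0008],[0.001,0.001,-0.0008],[0.001,0.001,-0.0008]],"turn":[[0,0,0],[0,0,0],[0,0,0],[0,0,0],[0,0,0],[0,0,0],[0,0,0]],"grip":[1,1,0.65,0.65,0.65,0.65,0.65]}'; python3 go.py h68 .125 130
```

```text
clock: 21.85
tool_pos: [0.4459, -0.0793, 0.0236]
orientation: [-102.2, 90.0, -62.3]
force: [0.4, 0.4, 1.0]
opening: 0.0674
clock 21.85 tcp [ 0.4459 -0.0793  0.0236] F [0.4 0.4 1. ] open 0.0674 delta [-0.1014  0.1607  0.3285] turn [-0.07 -0.    0.  ]
h68 [0.5947 0.2548]
```

```bash
python3 -m crank '{"delta_pos":[[-0.02,0,0],[-0.06,0,0],[-0.101,0,0],[-0.101,0.0176,0.0359],[-0.101,0.0352,0.0718],[-0.101,0.0527,0.1078],[-0.101,0.0703,0.1437],[-0.101,0.0879,0.1796],[-0.101,0.1055,0.2156],[-0.101,0.123,0.2515],[-0.101,0.1406,0.2874],[-0.101,0.154,0.315]],"turn":[[0,0,0],[0,0,0],[0,0,0],[0,0,0],[0,0,0],[0,0,0],[0,0,0],[0,0,0],[0,0,0],[0,0,0],[0,0,0],[0,0,0]],"grip":[0.65,0.65,0.65,0.65,0.65,0.65,0.65,0.65,0.65,0.65,0.65,0.65]}'; python3 -m crank '{"delta_pos":[[0,0.0067,0.0135],[0,0.0067,0.0135],[0,0.0067,0.0135],[0.03,0.0067,0.0135],[0.055,0.0067,0.0135],[0.067,0.0067,0.0135],[0.067,0.0067,0.0135],[0.067,0.0067,0.0135],[0.067,0.0067,0.0135],[0.067,0.0067,0.0135]],"turn":[[0,0,0],[0,0,0],[0,0,0],[0,0,0],[0,0,0],[0,0,0],[0,0,0],[0,0,0],[0,0,0],[0,0,0]],"grip":[0.65,0.65,0.65,0.65,0.65,0.65,0.65,0.65,0.65,0.65]}';  python3 go.py h68 .0356 130; python3 ov2.py .068 .0236 370,130,490,230 s12
```

```text
clock: 22.85
tool_pos: [0.5892, 0.2437, 0.1237]
orientation: [168.1, 90.0, -151.9]
force: [1.3, -0.3, -2.7]
opening: 0.0673
clock: 23.68
tool_pos: [0.5956, 0.2552, 0.0594]
orientation: [-6.7, 89.8, 33.2]
force: [0.3, 0.4, -1.6]
opening: 0.0672
clock 23.68 tcp [0.5956 0.2552 0.0594] F [ 0.3  0.4 -1.6] open 0.0672 delta [ 0.0238  0.0003 -0.001 ] turn [-0.07  0.15  0.02]
h68 [0.5947 0.2548]
(600, 720, 3)
```

View pics/s12o.png

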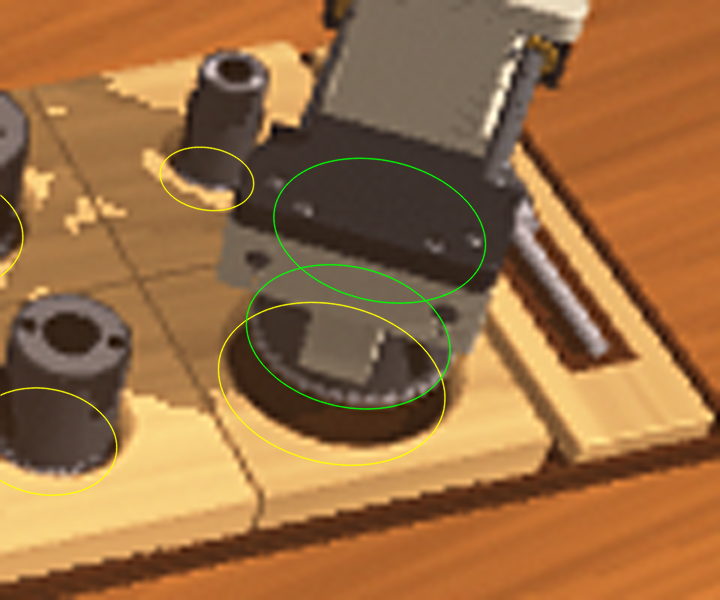

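Saw68 lines up over its well, with its bottom at y≈403 against the predicted 408. Lowering.

```bash
python3 -m crank '{"delta_pos":[[0.004,0,-0.001],[0.008,0,-0.001],[0.012,0,-0.001],[0.016,0,-0.001],[0.02,0,-0.001],[0.0225,0,-0.001],[0.0235,0,-0.001],[0.0235,0,-0.001],[0.0235,0,-0.001]],"turn":[[0,0,0],[0,0,0],[0,0,0],[0,0,0],[0,0,0],[0,0,0],[0,0,0],[0,0,0],[0,0,0]],"grip":[0.65,0.65,0.65,0.65,0.65,0.65,0.65,0.65,0.65]}'; python3 -m crank '{"delta_pos":[[0.0005,0,0],[0.001,0,0],[0.001,0,0]],"turn":[[0,0,0],[0,0,0],[0,0,0]],"grip":[0.65,0.65,0.65]}'
```

```text
clock: 24.48
tool_pos: [0.5937, 0.2541, 0.0356]
orientation: [-95.7, 90.0, -55.7]
force: [-5.7, -2.2, 13.0]
opening: 0.0672
clock: 24.73
tool_pos: [0.5937, 0.254, 0.0356]
orientation: [-61.0, 90.0, -21.0]
force: [-9.1, -2.4, 20.6]
opening: 0.0676
```

Seated at the expected height. Releasing, rising and moving clear towards the bench centre.

```bash
python3 -m crank '{"delta_pos":[[-0.002,0,0],[-0.002,0,0],[-0.002,0,0],[-0.002,0,0],[-0.002,0,0],[-0.015,0,0],[-0.04,0,0],[-0.08,0,0],[-0.12,0,0],[-0.15,0,0],[-0.15,0,0]],"turn":[[0,0,0],[0,0,0],[0,0,0],[0,0,0],[0,0,0],[0,0,0],[0,0,0],[0,0,0],[0,0,0],[0,0,0],[0,0,0]],"grip":[0.65,0.93,0.93,0.93,0.93,0.93,0.93,0.93,0.93,0.93,0.93]}';  python3 -m crank '{"delta_pos":[[-0.02,-0.035,-0.01],[-0.03,-0.07,-0.02],[-0.03,-0.105,-0.03],[-0.03,-0.14,-0.04],[-0.03,-0.175,-0.05],[-0.03,-0.21,-0.06],[-0.03,-0.245,-0.07],[-0.03,-0.28,-0.08],[-0.03,-0.28,-0.08],[-0.03,-0.28,-0.08],[-0.03,-0.28,-0.08],[-0.03,-0.28,-0.08]],"turn":[[0,0,0],[0,0,0],[0,0,0],[0,0,0],[0,0,0],[0,0,0],[0,0,0],[0,0,0],[0,0,0],[0,0,0],[0,0,0],[0,0,0]],"grip":[0.93,0.93,0.93,0.93,0.93,0.93,0.93,0.93,0.93,0.93,0.93,0.93]}'; python3 chk.py 25 40 54 68
python3 - <<'E'
from h import *
from m2 import hm
s=snap("scene","pics/s13.png");cv2.imwrite("pics/c13.png",s["pixels"])
a=dict(np.load("pics/scene1.npz"))
for n,r in(("tub",(155,200,197,245)),("tape",(98,225,140,262))):
    x0,y0,x1,y1=r; print(n,"mean change",np.abs(s["pixels"][y0:y1,x0:x1].astype(int)-a["pixels"][y0:y1,x0:x1]).mean().round(2))
E
```

```text
clock: 25.65
tool_pos: [0.5973, 0.2558, 0.1908]
orientation: [-11.8, 89.4, 28.1]
force: [0.5, 0.9, 0.6]
opening: 0.0818
clock: 26.65
tool_pos: [0.712, -0.0111, 0.2128]
orientation: [127.4, 90.0, 167.4]
force: [-0.3, 0.6, -0.9]
opening: 0.0817
25 104 top z [0.0596 0.0623 0.0645] circ 490.8 278.2 29.6 target [0.4907 0.2752]
40 218 top z [0.0598 0.0626 0.0646] circ 577.4 153.0 42.9 target [0.5743 0.1508]
54 0
68 747 top z [0.0602 0.0624 0.0646] circ 594.8 255.1 70.8 target [0.5947 0.2548]
tub mean change 38.05
tape mean change 7.81
```

View pics/c13.png

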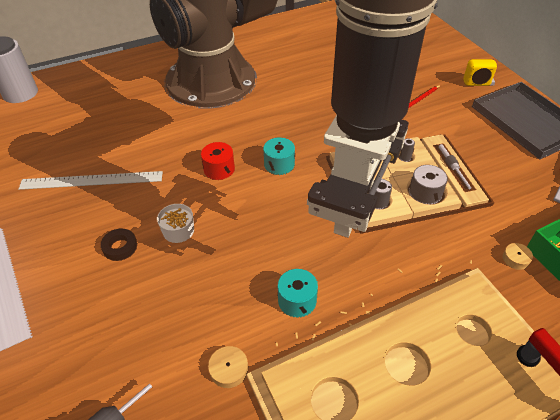

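Everything is in place: the tub is at (175,222) under the arm's shadow and the tape at (119,243). Saw54 is hidden behind the hand here, so I'll check it with the top camera or by depth before handing in.

```bash
python3 -m crank '{"delta_pos":[[0,-0.035,-0.02],[0,-0.07,-0.04],[0,-0.105,-0.06],[0,-0.14,-0.08],[0,-0.16,-0.09],[0,-0.16,-0.09],[0,-0.16,-0.09]],"turn":[[0,0,0],[0,0,0],[0,0,0],[0,0,0],[0,0,0],[0,0,0],[0,0,0]],"grip":[0.93,0.93,0.93,0.93,0.93,0.93,0.93]}'; python3 chk.py 25 40 54 68
python3 - <<'E'
from h import *
from m2 import hm
P=hm(snap("scene")); A=hm(dict(np.load("pics/scene1.npz")))
for n,r,lo,hi in(("tub",(155,200,197,245),.036,.05),("tape",(95,222,143,265),.012,.026)):
    for Q in(A,P):
        q=Q[r[1]:r[3],r[0]:r[2]].reshape(-1,3); q=q[(q[:,2]>lo)&(q[:,2]<hi)]; print(n,len(q),q.mean(0).round(4))
E
```

```text
clock: 27.33
tool_pos: [0.7459, -0.193, 0.2126]
orientation: [125.8, 90.0, 165.7]
force: [-0.5, -0.1, 0.9]
opening: 0.0816
25 106 top z [0.0585 0.0622 0.0643] circ 490.0 276.2 27.2 target [0.4907 0.2752]
40 298 top z [0.0597 0.0623 0.0646] circ 574.3 153.2 41.7 target [0.5743 0.1508]
54 427 top z [0.06   0.0625 0.065 ] circ 470.4 171.8 57.7 target [0.4703 0.1712]
68 748 top z [0.0599 0.0625 0.0647] circ 594.8 255.8 70.8 target [0.5947 0.2548]
tub 460 [ 0.4549 -0.2335  0.0402]
tub 473 [ 0.4552 -0.2338  0.04  ]
tape 637 [ 0.4495 -0.3473  0.0187]
tape 643 [ 0.4496 -0.347   0.0187]
```

```bash
python3 -c "
from plant import *
print(close_job())"
```

```text
the job is handed in; nothing more can be done
None
```

All four hole saws are back in their own wells, upright with teeth down, and I handed the job in at about 27 s on the robot clock.

- **Setting down:** Each saw was lowered slowly until the wrist force showed contact. That came at the height expected for the well floor each time, and the highest force I read was about 23 N. Only then did I release it.
- **Seating:** In the last depth check all four backs measured 62.2–62.5 mm above the bench, against 62 mm nominal. Their centres were within about 2.5 mm of the well centres I had measured.
- **Tub and tape:** Both moved by less than 0.5 mm between the first and last pictures. The red and turquoise cups were left alone, and nothing is touching the robot.

**What disagreed:**
- The two cameras differed by about 2–3 mm, which is within the wells' clearance.
- Saw40 was gripped about 5 mm higher than planned because the gripper closed before the arm had settled, and it sat about 3 mm off centre in the jaws. I corrected for both when placing it.
- The tub's colours changed in the last picture, but only because the arm's shadow fell on it.

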